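# Rebuild the spacer stack of a tablet mill

### The job

Put the three washed spacer rings from the blue tray back on the spindle of the tablet mill, the large one first, then the medium, then the small, each threaded on the spindle and fully home, flat on what is below it. The spindle is eccentric and may stand to any side, so feel for it gently: nothing may press or knock on the mill with more than 25 N. Leave the other things on the table where they are.

Things in the scene. Friction and masses are not known exactly. Their poses are not given: they have to be found in the camera images.
- seat (a point): Centre of the mill's flat steel seat, 104 mm across, top 46 mm above the table; z up. A dark steel spindle, 12 mm thick, rises upright to 54 mm above the seat; its top 3.5 mm taper to a flat nose 9 mm across. Its axis stands 7 mm to the side of this point in a direction that differs each run, unrelated to the mill's yaw and not measured (but visible). A stiff brake holds it there.
- ring_large_mid (a point): Centre, half-way up, of the large spacer ring: plain stainless steel, 58 mm outside diameter, 14 mm high, with a through bore of 15 mm (1.5 mm play all round on the spindle); z along its axis; lies flat, its underside on the 3 mm thick floor of the blue tray. About 260 g, give or take a third.
- ring_medium_mid (a point): Centre, half-way up, of the medium spacer ring: plain stainless steel, 46 mm outside diameter, 14 mm high, with a through bore of 15 mm (1.5 mm play all round on the spindle); z along its axis; lies flat, its underside on the 3 mm thick floor of the blue tray. About 160 g, give or take a third.
- ring_small_mid (a point): Centre, half-way up, of the small spacer ring: plain stainless steel, 34 mm outside diameter, 14 mm high, with a through bore of 15 mm (1.5 mm play all round on the spindle); z along its axis; lies flat, its underside on the 3 mm thick floor of the blue tray. About 80 g, give or take a third.
- dose_cup: Bystander: small clear dosing cup, 32 mm wide, 30 mm high, stands on the blue tray among the rings; origin at the centre of its underside.
- carton: Bystander: small white carton 50 x 30 x 24 mm high, on the blue tray among the rings; origin at the centre of its underside.
- pill_jar: Bystander: white pill jar, 38 mm wide, 48 mm high, on the blue tray among the rings; origin at the centre of its underside.
- amber_bottle: Bystander: brown glass bottle, 52 mm wide, 100 mm high, stands beyond the mill; origin at the centre of its underside.
- hopper: Bystander: the mill's steel hopper bowl, taken off, 90 mm wide, 50 mm high; origin at the centre of its underside.
- organiser: Bystander: white pill organiser with open compartments, 100 x 200 x 28 mm, left of the mill; origin at the centre of its underside.
- torch: Bystander: black torch standing on its head, 36 mm wide, 155 mm high, at the back; origin at the centre of its underside.
- mill: The fixed tablet mill: white housing 160 x 160 x 42 mm, origin at the centre of its underside, z up, drawer on its -x face. Its spindle is sprung along its axis: pressed from above it sinks, at 4 N at first and 6.4 N at its full 12 mm, a hard stop; let go, or under a ring's bore, it springs back up. The seat is cushioned: above 7 N it sinks 1 mm for each further 4 N, at most 5 mm.
Not all that is in view belongs to the job. What is shaped like the part that bears ring_medium_mid but brown, orange or yellow is not meant.

How it is judged:
On the way, in this order (a step that is already met when the one before it is completed fails the run):
1. the large ring is threaded on the spindle and home (z of ring_large_mid in the frame of seat between 0.0045 and 0.0095 m and horizontal distance between ring_large_mid and seat below 0.0095 m and angle between ring_large_mid's own z axis and vertical below 0.08 rad), for 0.2 s.
2. the medium ring is threaded on the spindle and home (all of step 1 and z of ring_medium_mid in the frame of seat between 0.0185 and 0.0235 m and horizontal distance between ring_medium_mid and seat below 0.0095 m and angle between ring_medium_mid's own z axis and vertical below 0.08 rad), for 0.2 s.
3. the small ring is threaded on the spindle and home (all of step 2 and z of ring_small_mid in the frame of seat between 0.0325 and 0.0375 m and horizontal distance between ring_small_mid and seat below 0.0095 m and angle between ring_small_mid's own z axis and vertical below 0.08 rad), for 0.2 s.
At the end, for the whole second after the job is handed in: All three rings threaded on the spindle, large at the bottom, small on top, let go: each centre within 2.5 mm of its resting height (7, 21, 35 mm above the seat), within 9.5 mm sideways of the seat's centre, and within 0.08 rad of level (all of step 3); the robot touches nothing.
It fails at once if anything presses or knocks on the mill or its spindle with more than 25 N (contact force between mill and anything else above 25 N).
It fails at once if the dosing cup, carton or pill jar on the blue tray is moved by more than 25 mm or tipped over (distance of any of dose_cup, carton, pill_jar from where it was at the start of the episode above 0.025 m or angle between any of dose_cup, carton, pill_jar's own z axis and vertical above 0.5 rad).
It fails at once if the brown bottle, hopper, organiser or torch is moved by more than 25 mm or tipped over (distance of any of amber_bottle, hopper, organiser, torch from where it was at the start of the episode above 0.025 m or angle between any of amber_bottle, hopper, organiser, torch's own z axis and vertical above 0.5 rad).
It also fails if it takes over 72 s, if anything falls off the work surface, if the arm or the gripper's body presses on something with over 40 N, if the wrist force passes 120 N, or if a joint passes its speed limit or range.

### The arm

A 7-joint arm with a two-finger parallel gripper is mounted at the origin on the work surface. World frame = base frame: x ahead of the robot, y to its left, z up, the work surface at z = 0. Lengths are in m, angles in rad, forces in N, time in s.
With the tool pointing down it reaches from about 0.35 to 0.9 m from the base axis. Payload 7.2 kg.
Tool frame: the origin (TCP) lies midway between the tips of the shut fingers; the grasp point (between the pads) lies manip.grip_depth behind it (manip.grip_depth is the distance from the TCP to the grasp point, in m); z points along the fingers, y is the direction in which the jaws open and shut (so a half turn about z gives the same grasp; the last joint's range is limited). The gripper opens to 88 mm and grips with 3 to 60 N. Pads are 20 mm wide; open, the fingers measure 115 mm over their backs; the gripper's body (75 mm by 178 mm) begins 61 mm behind the grasp point.
Start: joints at [-1.358, 0.411, -0.013, 1.596, 0.006, 1.134, -0.082], TCP at [0.173, 0.601, 0.223] pointing down, gripper open.
Joint ranges: [-2.95, 2.95], [-0.29, 1.99], [-1.47, 1.44], [0.14, 2.54], [-1.03, 4.17], [0.13, 1.85], [-2.86, 2.86]. Speed limits (rad/s): [2.39, 2.39, 3.01, 3.01, 3.14, 3.14, 3.14].

### API

Orientations are given as a unit quaternion [x, y, z, w].
In Python, from rig import manip gives the robot as it stands. Calls block until the motion is done:
- manip.move_pose(position, orientation): joint-space move of the TCP to a pose.
- manip.move_straight(position, frame=None, vel=0.15, stop_force=None): straight line of the TCP; frame=None keeps the orientation; vel is the mean speed in m/s. With stop_force (N) it stops when the force on the tool has changed by that much, and returns True; else False.
- manip.move_j(angles): joint-space move.
- manip.gripper_to(opening, strength=None): finger opening in m; strength is the grip in N (None keeps the last); returns when the fingers have stopped.
- manip.wait(seconds).
- manip.inverse_kinematics(position, orientation): joint angles nearest the present ones, or None.
- manip.get_obs(): the state.
- manip.capture(name): name is "scene" or "top" or "wrist"; returns a dict with "frame" (420x560x3 uint8, red, green, blue), "depth" (420x560 float32, m along the optical axis (not along the pixel's ray), 0 where there is no reading), "fovy" (degrees; the focal length in pixels is half the picture's height over the tangent of half this angle, whatever the lens; pixels are square), "cx", "cy" (the principal point, pixels), "rvec" (rotation vector, rad) and "tvec" (3), from world to camera coordinates, as OpenCV has them. Camera axes: x right, y down, z forward; pixel columns grow to the right and rows downward; lengths in m; the calibration is good to about 2 mm. A picture is of the moment at which its call begins.
A pose or a line that the arm cannot do raises manip.PlanningError and nothing moves.
- manip.job_done(): hands the job in, once; it reports no verdict.
The state is a dict: "clock": time; "joints": joint angles; "qvel": joint speeds; "joint_efforts": joint torques, N m; "tcp_pos": TCP position; "tool_rot": TCP orientation; "force": force on the tool from outside, world axes, zero at the start; "torque": the same for the moment, N m; "width": finger opening in m.
Only numpy, scipy, OpenCV 4.12 (cv2) and the standard library are available. Lean on these libraries where they do the work, as an engineer would, in place of code of your own. Each camera call takes 0.05 s, during which the arm holds its last target.

## Working session

There is one attempt and no reset: what is moved stays moved. The work goes in short steps, each a Python script; the robot and the scene stay as the last script left them, time stands still between calls to the robot, and variables do not carry over. Pictures are saved under pics/ and viewed, and the job is handed in when it is done.

```bash
ls; mkdir -p pics; cat > h.py <<'E'
import numpy as np, cv2
from rig import manip
def cap(n,fn=None):
    c=manip.capture(n)
    if fn: cv2.imwrite('pics/'+fn,c['frame'][:,:,::-1])
    return c
def cloud(c):
    H,W=c['depth'].shape; f=H/2/np.tan(np.radians(c['fovy'])/2)
    v,u=np.mgrid[:H,:W]; d=c['depth']
    P=np.stack([(u-c['cx'])/f*d,(v-c['cy'])/f*d,d],-1)
    R=cv2.Rodrigues(np.array(c['rvec'],float))[0]
    return (P-np.array(c['tvec']).reshape(3))@R
E
python3 - <<'E'
from h import *
o=manip.get_obs(); print(o, manip.grip_depth)
for n in ['scene','top','wrist']:
    c=cap(n,n+'0.png'); print(n,c['fovy'],c['cx'],c['cy'],c['rvec'],c['tvec']); np.savez('/tmp/'+n+'0.npz',**c)
E
```

```text
pics
{'clock': 0.0, 'joints': array([-1.35819663,  0.41188093, -0.01269873,  1.59702898,  0.00560317,
        1.13427938, -0.08223839]), 'qvel': array([ 0.00033963, -0.0009594 ,  0.00061677, -0.00065912,  0.00091149,
        0.0007482 , -0.00128547]), 'joint_efforts': array([-4.35926713e-04, -5.87970185e+01,  6.41631335e-01, -2.91061074e+01,
       -5.38150838e-02,  1.86493504e-02,  1.54983177e-04]), 'tcp_pos': array([0.17311441, 0.60003401, 0.22182712]), 'tool_rot': array([ 1.39951213e-01,  9.90158093e-01, -7.78909784e-04, -5.01523692e-05]), 'force': array([-0.04278783, -0.31794398, -0.09644064]), 'torque': array([-0.03994932,  0.02218576, -0.02891871]), 'width': 0.08765371020447559} 0.0187
scene 52.925682901206585 280.6266535703201 211.54314628274793 [ 2.1179446   0.7561837  -0.34672021] [-0.49866547 -0.12183218  1.43965238]
top 57.94339019772309 277.10445551063043 213.8358956176032 [ 2.17715355 -2.12905189  0.13776849] [0.12869608 0.559182   1.21552743]
wrist 68.46338052774529 279.3674468124021 210.39117752080477 [-2.34533779 -1.76430724 -0.21851792] [-0.6230587 -0.029307   0.3889389]
```

View pics/scene0.png

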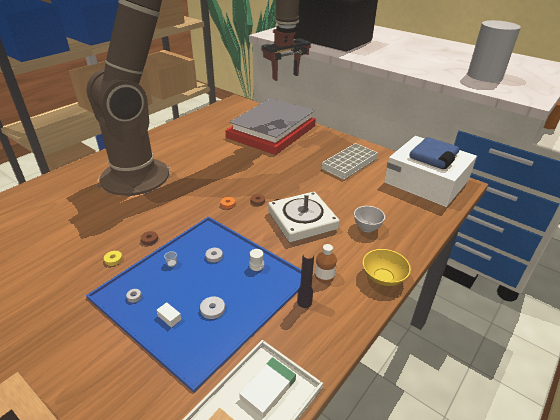

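View pics/top0.png

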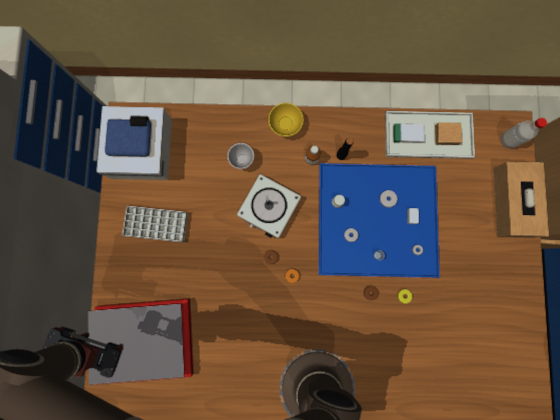

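View pics/wrist0.png

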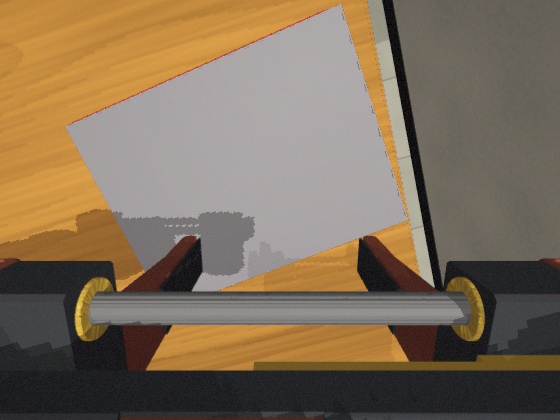

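Top view, possible rings: steel large (388,199), steel medium (351,235), steel small (418,250). The lookalikes are brown (271,257), orange (292,275), brown (371,293) and yellow (405,296), all off the tray. I choose the three steel ones and will check them in a crop and measure them.

```bash
cat > meas.py <<'E'
from h import *
E
python3 - <<'E'
from h import *
c=dict(np.load('/tmp/top0.npz')); P=cloud(c); im=c['frame']
cv2.imwrite('pics/crop0.png',cv2.resize(im[150:290,225:445][:,:,::-1],None,fx=3.6,fy=3.6,interpolation=cv2.INTER_CUBIC))
print('f',210/np.tan(np.radians(c['fovy']/2)), 'table z', P[330,200],P[240,260-0])
for n,(u,v,r) in dict(L=(388,199,14),M=(351,235,11),S=(418,250,9),cup=(379,256,10),carton=(413,215,12),jar=(338,201,10),bottle=(313,155,16),torch=(344,150,14),hop=(240,156,20)).items():
    p=P[v-r:v+r+1,u-r:u+r+1].reshape(-1,3); z=p[:,2]; 
    q=p[z>0.011]; 
    print(n,len(q),'c',q[:,:2].mean(0),'mm',(q.min(0)+q.max(0))/2,'ext',np.ptp(q,axis=0),'zmed',np.median(q[:,2]),z.min())
# mill
p=P[165:245,230:308].reshape(-1,3); q=p[(p[:,2]>.03)]
print('mill',cv2.minAreaRect(q[:,:2].astype(np.float32)*1000),np.percentile(q[:,2],[5,25,50,75,95,100]))
s=p[p[:,2]>.07];print('spindle',len(s),s.mean(0),s.min(0),s.max(0))
E
```

```text
f 379.2918056136537 table z [0.17270755 0.38449895 0.00041799] [ 0.47090344  0.19695259 -0.00154295]
L 211 c [ 0.62118227 -0.233383  ] mm [ 0.62636356 -0.23352265  0.01717811] ext [0.0658463  0.05714284 0.01191537] zmed 0.015602203925178033 -0.004795745589813267
M 129 c [ 0.49365784 -0.10357769] mm [0.45561537 0.00345682 0.64456355] ext [0.12319876 0.26644902 1.26651274] zmed 0.015938976190551922 -0.005570824077417803
S 63 c [ 0.44978323 -0.31998466] mm [ 0.42969474 -0.10309498  0.64457574] ext [0.07135748 0.47955264 1.26648834] zmed 0.016119779131606234 -0.005323057024911159
cup 53 c [ 0.42755347 -0.1669204 ] mm [ 0.41950929 -0.03762061  0.64471508] ext [0.0509866  0.3486039  1.26620967] zmed 0.02858625303593451 -0.005735654396063875
carton 155 c [ 0.56276021 -0.30939291] mm [ 0.49097214 -0.09595532  0.64472799] ext [0.1939123  0.46527331 1.26618386] zmed 0.02528597335229944 -0.004757712429607933
jar 122 c [ 0.6046952  -0.05976987] mm [ 0.60622404 -0.06041662  0.03252559] ext [0.03395452 0.034568   0.04303309] zmed 0.048476689231290684 -0.0053554570838722825
bottle 260 c [0.74231113 0.03020341] mm [0.59023565 0.05201927 0.6446001 ] ext [0.3924393  0.16932414 1.26643962] zmed 0.06739462514756135 -0.008354299138538093
torch 170 c [ 0.76132291 -0.07150081] mm [0.5900545  0.00244804 0.64452761] ext [0.392077   0.2684666  1.26658462] zmed 0.07113888465441964 -0.008514000335156204
hop 408 c [0.75137985 0.2674962 ] mm [0.5934364  0.22350668 0.64444474] ext [0.3988408  0.17365069 1.26675035] zmed 0.03059109604901921 -0.009164640087734585
mill ((566.7202758789062, 208.6123504638672), (291.6856689453125, 234.3562469482422), 61.39194107055664) [0.0365138  0.0398552  0.04217306 0.04458625 0.04828076 1.27781991]
spindle 43 [0.4439183  0.14568484 0.97418945] [0.39401599 0.13668134 0.07072357] [0.59516654 0.17712684 1.27781991]
```

View pics/crop0.png

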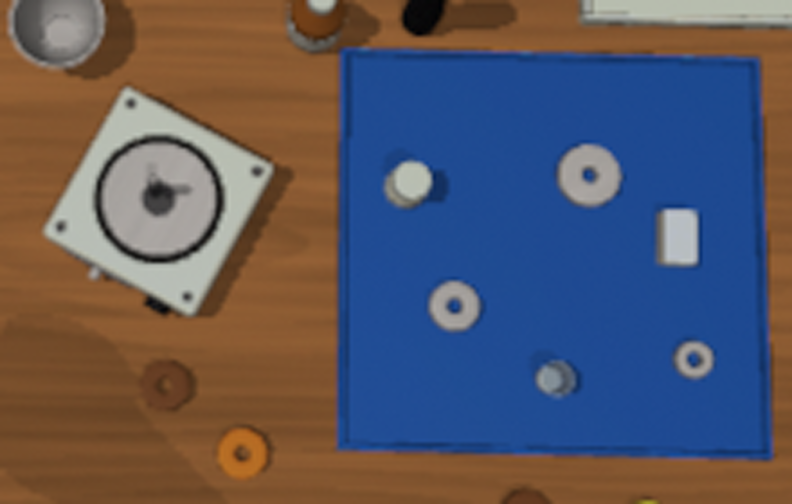

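The crop confirms it: plain steel rings, large (590,175), medium (455,305) and small (694,359) in crop pixels; the brown and orange ones lie off the tray. Next, rough ray-plane positions and wrist views.

```bash
cat >> h.py <<'E'
def R_(c): return cv2.Rodrigues(np.array(c['rvec'],float))[0]
def f_(c): return c['frame'].shape[0]/2/np.tan(np.radians(c['fovy'])/2)
def ray(c,u,v,z):
    R=R_(c); o=-R.T@np.array(c['tvec']).reshape(3); f=f_(c)
    d=R.T@np.array([(u-c['cx'])/f,(v-c['cy'])/f,1]); s=(z-o[2])/d[2]; return o+s*d
def proj(c,p):
    q=R_(c)@np.array(p)+np.array(c['tvec']).reshape(3); f=f_(c)
    return np.array([c['cx']+f*q[0]/q[2],c['cy']+f*q[1]/q[2]])
Q=[0,1,0,0]
E
python3 - <<'E'
from h import *
from scipy.spatial.transform import Rotation as Ro
c=dict(np.load('/tmp/wrist0.npz')); o=manip.get_obs()
R=R_(c); cam=-R.T@c['tvec']; T=Ro.from_quat(o['tool_rot']).as_matrix()
print('cam in tool',T.T@(cam-o['tcp_pos']),'cam axes in tool\n',(T.T@R.T).round(3))
c=dict(np.load('/tmp/top0.npz')); im=c['frame'].astype(int); b=((im[:,:,2]-im[:,:,0])>50)
s=225,150,3.6
for n,(u,v,z) in dict(L=(590,175,.017),M=(455,305,.017),S=(694,359,.017),jar=(412,180,.048),seat=(159,199,.046),tip=(158,185,.1)).items():
    print(n,ray(c,s[0]+u/3.6-.4,s[1]+v/3.6-.4,z).round(4))
for p in [(.62,-.23),(.55,.17),(.45,-.31)]:
    for z in(.3,.0): 
        j=manip.inverse_kinematics([*p,z+.01],Q); print(p,z,None if j is None else j.round(2))
E
```

```text
cam in tool [ 0.06691789 -0.00132163 -0.16153358] cam axes in tool
 [[-0.    -0.969 -0.245]
 [ 1.    -0.     0.   ]
 [-0.    -0.245  0.969]]
L [ 0.6202 -0.2328  0.017 ]
M [ 0.4954 -0.1062  0.017 ]
S [ 0.4506 -0.3258  0.017 ]
jar [ 0.6064 -0.0613  0.048 ]
seat [0.584  0.1692 0.046 ]
tip [0.588  0.1689 0.1   ]
(0.62, -0.23) 0.3 [-0.28  0.54  0.91  1.42 -0.42  1.39  2.2 ]
(0.62, -0.23) 0.0 [-0.    0.74  0.43  1.69 -0.4   0.8   2.18]
(0.55, 0.17) 0.3 [-0.63  0.27  0.31  1.61 -0.09  1.28  1.27]
(0.55, 0.17) 0.0 [-0.52  0.6   0.18  1.9  -0.17  0.66  1.34]
(0.45, -0.31) 0.3 [ 0.7   0.23 -0.22  1.65  0.05  1.27  2.04]
(0.45, -0.31) 0.0 [ 0.02  0.65  0.67  2.   -0.62  0.7   2.66]
```

```bash
sed -i 's/^Q=.*/Q=[2**-.5,2**-.5,0,0]/' h.py
python3 - <<'E'
from h import *
manip.move_pose([.585,.185,.22],Q)
o=manip.get_obs(); print(o['clock'],o['tcp_pos'],o['joints'].round(2),o['force'])
c=cap('wrist','mill1.png'); np.savez('/tmp/mill1.npz',**c)
manip.move_pose([.535,-.17,.25],Q)
o=manip.get_obs(); print(o['clock'],o['tcp_pos'],o['joints'].round(2),o['force'])
c=cap('wrist','tray1.png'); np.savez('/tmp/tray1.npz',**c)
E
```

```text
2.25 [0.58444807 0.18675727 0.21979574] [-0.79  0.43  0.56  1.66 -0.25  1.13 -0.16] [-0.42723669  1.03266432 -0.1175579 ]
3.65 [ 0.53564059 -0.16834299  0.24971863] [-0.34  0.33  0.73  1.75 -0.24  1.15  0.46] [-0.06364783  0.40042723 -0.14153773]
```

View pics/mill1.png

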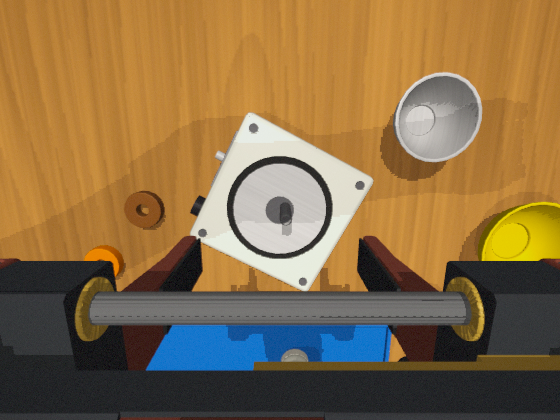

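View pics/tray1.png

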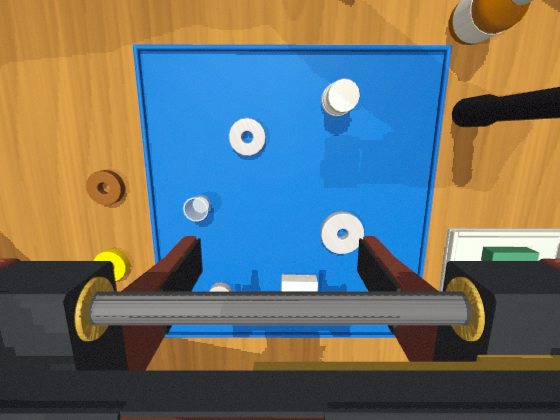

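Mill view: seat circle about (280,207), dark spindle near (284,212). Tray view: medium at (247,136), large (343,233), small (220,288) partly hidden by the gripper.

```bash

python3 - <<'E'
from h import *
c=dict(np.load('/tmp/mill1.npz')); im=c['frame'][:,:,::-1]
cv2.imwrite('pics/mill1c.png',cv2.resize(im[150:265,220:340],None,fx=5,fy=5,interpolation=cv2.INTER_CUBIC))
c2=dict(np.load('/tmp/tray1.npz')); im=c2['frame'].astype(int)
P=cloud(c2)
mask=((im.min(2)>120)&(im[:,:,2]-im[:,:,0]<40)&(np.arange(420)[:,None]<290)).astype(np.uint8)
n,l,st,ce=cv2.connectedComponentsWithStats(mask)
for i in range(1,n):
    if st[i,4]>150:
        cn=max(cv2.findContours((l==i).astype(np.uint8),cv2.RETR_EXTERNAL,cv2.CHAIN_APPROX_NONE)[0],key=len)
        e=cv2.fitEllipse(cn); print(st[i],np.round(e[0],1),np.round(e[1],1),ray(c2,*e[0],.017).round(4))
g=cv2.cvtColor(c['frame'],cv2.COLOR_RGB2GRAY)
m=(g<60).astype(np.uint8); m[:140]=0;m[262:]=0;m[:,:220]=0;m[:,335:]=0
n,l,st,ce=cv2.connectedComponentsWithStats(m)
for i in range(1,n):
    if st[i,4]>30:
        for cn in cv2.findContours((l==i).astype(np.uint8),cv2.RETR_CCOMP,cv2.CHAIN_APPROX_NONE)[0]:
            if len(cn)>20: e=cv2.fitEllipse(cn); print('mill',st[i],np.round(e[0],2),np.round(e[1],1),ray(c,*e[0],.046).round(4))
E
```

```text
[453   0  49  41 732] [478.7  18.2] [37.7 58.1] [0.762 0.024 0.017]
[ 321   79   39   37 1037] [340.  97.] [32.2 39.9] [ 0.608  -0.0611  0.017 ]
[229 118  37  38 950] [246.9 136.4] [35.1 36.5] [ 0.4946 -0.1076  0.017 ]
[191 196  18  25 351] [199.4 208. ] [16.6 26.3] [ 0.43   -0.1992  0.017 ]
[ 321  211   43   43 1346] [341.5 232.3] [41.  42.1] [ 0.6186 -0.2325  0.017 ]
[ 440  228  120   62 3021] [494.7 253.8] [ 64.3 119.4] [ 0.8296 -0.2629  0.017 ]
[281 275  37  15 535] [298.9 282.1] [15.8 44.4] [ 0.5627 -0.3057  0.017 ]
mill [ 227  157  105  101 1563] [279.03 206.87] [100.5 103.4] [0.5835 0.1717 0.046 ]
mill [ 227  157  105  101 1563] [279.03 207.98] [92.3 94.8] [0.5835 0.1704 0.046 ]
```

View pics/mill1c.png

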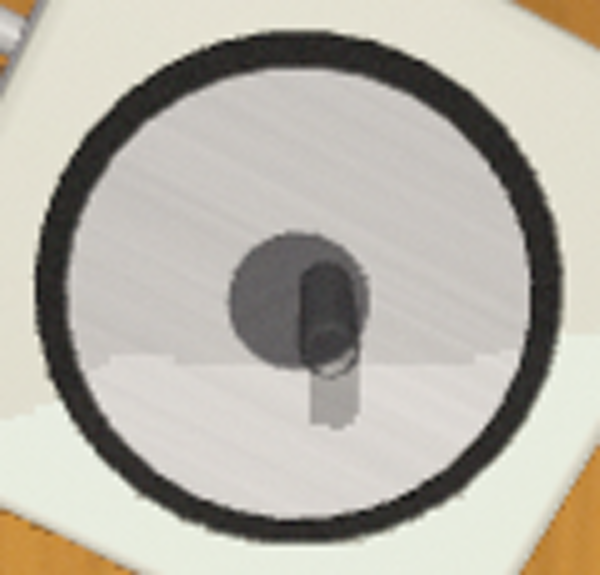

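```bash

python3 - <<'E'
from h import *
c=dict(np.load('/tmp/mill1.npz')); im=c['frame'][:,:,::-1]
x=im[198:232,268:304].astype(float); x=np.clip((x-20)*2,0,255).astype(np.uint8)
big=cv2.resize(x,None,fx=16,fy=16,interpolation=cv2.INTER_NEAREST)
cx,cy=.5835,.1710
for k,(dx,dy) in enumerate([(7,0),(6.9,-1.2),(6.9,1.2)]):
    for z,r in((.046,6),(.0965,6),(.1,4.5)):
        pts=[proj(c,[cx+dx/1e3+r/1e3*np.cos(t),cy+dy/1e3+r/1e3*np.sin(t),z]) for t in np.linspace(0,6.28,40)]
        pts=((np.array(pts)-[268,198]+.5)*16).astype(np.int32)
        if k==0: cv2.polylines(big,[pts],True,(0,255,0),1)
cv2.imwrite('pics/nose.png',big)
for v in [(286,219.2),(286,218.5)]: print(ray(c,*v,.1))
E
```

```text
[0.59010876 0.17261469 0.1       ]
[0.59010335 0.17330293 0.1       ]
```

View pics/nose.png

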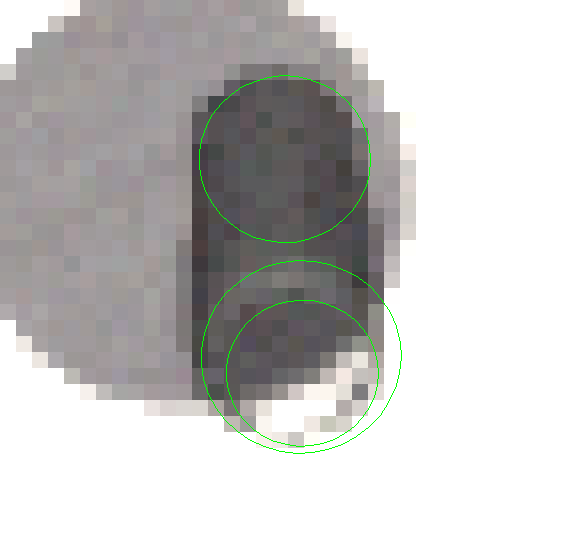

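```bash
cat >> h.py <<'E'
def ringfit(c,p0,z,rad,dbg=None):
    """bore (dark/blue) ellipse & outer ellipse of ring of top height z near p0"""
    u0,v0=proj(c,[p0[0],p0[1],z]); f=f_(c)
    im=c['frame'].astype(int)
    m=((im.min(2)>105)&(im.max(2)-im.min(2)<60)).astype(np.uint8)
    n,l,st,ce=cv2.connectedComponentsWithStats(m)
    best=None
    for i in range(1,n):
        if st[i,4]<200: continue
        cns,h=cv2.findContours((l==i).astype(np.uint8),cv2.RETR_CCOMP,cv2.CHAIN_APPROX_NONE)
        for cn,hh in zip(cns,h[0]):
            if len(cn)<15: continue
            e=cv2.fitEllipse(cn); d=np.hypot(e[0][0]-u0,e[0][1]-v0)
            if d<40: print('  ','hole' if hh[3]>=0 else 'outer',np.round(e[0],1),np.round(e[1],1),ray(c,*e[0],z).round(4))
E
python3 - <<'E'
from h import *
manip.gripper_to(.08)
manip.move_pose([.620,-.2325,.12],Q); manip.wait(.2)
o=manip.get_obs(); print(o['clock'],o['tcp_pos'],o['joints'].round(2),o['force'])
c=cap('wrist','L1.png'); np.savez('/tmp/L1.npz',**c)
print(proj(c,o['tcp_pos']),proj(c,[.62,-.2325,.017])); ringfit(c,(.62,-.2325),.017,.029)
E
```

```text
4.9833 [ 0.62068185 -0.23193927  0.1221586 ] [-0.15  0.64  0.67  1.64 -0.45  1.02  0.66] [-0.31166609 -0.4734846   0.26264698]
[280.65529232 252.97756053] [278.93560713 208.92471761]
   outer [278.9 209.5] [62.6 62.9] [ 0.62  -0.233  0.017]
   hole [278.7 209.2] [13.9 16.8] [ 0.6198 -0.2328  0.017 ]
```

View pics/L1.png

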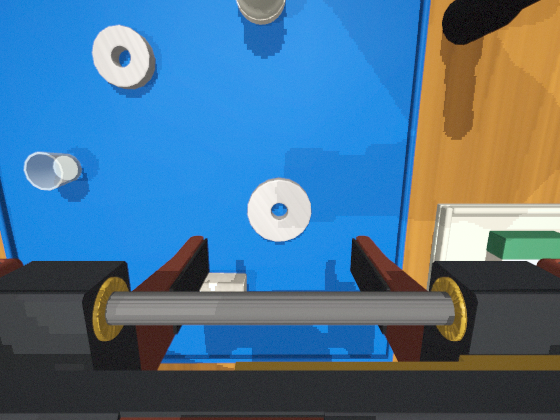

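Close view: large ring centred at (279,209), matching the target. Grasping it.

```bash
cat >> h.py <<'E'
def st(tag=''):
    o=manip.get_obs(); print(tag,round(o['clock'],2),o['tcp_pos'].round(4),'F',o['force'].round(2),'w',round(o['width'],4)); return o
E
python3 - <<'E'
from h import *
print(manip.move_straight([.6197,-.2331,.0065],vel=.15,stop_force=6)); manip.wait(.2); st('down')
manip.gripper_to(.05,30); st('grip')
manip.move_straight([.6197,-.2331,.14],vel=.2); manip.wait(.2); o=st('up')
c=cap('wrist','L2.png'); np.savez('/tmp/L2.npz',**c)
zt=o['tcp_pos'][2]+.0105
print(o['tool_rot']);ringfit(c,o['tcp_pos'][:2],zt,.029)
E
```

```text
False
down 6.14 [ 0.6203 -0.2333  0.0075] F [0.11 0.03 0.87] w 0.0804
grip 6.64 [ 0.6199 -0.2331  0.0067] F [0.73 1.02 0.83] w 0.0564
up 7.66 [ 0.619  -0.2328  0.1385] F [-1.06  0.48 -2.7 ] w 0.0562
[ 7.07121772e-01  7.07090745e-01 -6.84444137e-04 -1.00468846e-03]
   outer [277.9 253.2] [ 90.2 114.2] [ 0.6175 -0.2287  0.149 ]
   hole [279.1 257.6] [18.4 26.3] [ 0.6181 -0.2312  0.149 ]
   outer [279.5 297. ] [   2.  1110.6] [ 0.6183 -0.2541  0.149 ]
```

View pics/L2.png

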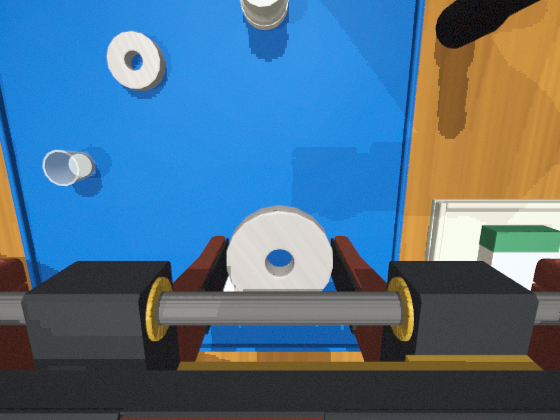

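```bash
cat > ov.py <<'E'
from h import *
def overlay(c,ctr,zt,R,fn,win=130,s=6,r=.0075,h=.014):
    u,v=proj(c,[ctr[0],ctr[1],zt]).astype(int); w=int(win/2)
    u0,v0=max(0,u-w),max(0,v-w); im=c['frame'][v0:v0+2*w,u0:u0+2*w,::-1]
    big=cv2.resize(im,None,fx=s,fy=s,interpolation=cv2.INTER_NEAREST)
    for rr,z,col in((R,zt,(0,255,0)),(r,zt,(0,0,255)),(r,zt-h,(255,0,255)),(R,zt-h,(255,0,0))):
        t=np.linspace(0,2*np.pi,60); p=np.array([proj(c,[ctr[0]+rr*np.cos(a),ctr[1]+rr*np.sin(a),z]) for a in t])
        cv2.polylines(big,[((p-[u0,v0]+.5)*s).astype(np.int32)],True,col,1)
    cv2.imwrite('pics/'+fn,big[:600,:800])
E
python3 - <<'E'
from ov import *
c=dict(np.load('/tmp/L2.npz')); overlay(c,(.619,-.2328),.1385+.0105,.029,'L2o.png',s=5)
c=dict(np.load('/tmp/L1.npz')); overlay(c,(.620,-.233),.017,.029,'L1o.png',win=80,s=7)
E
```

```text
(no output)
```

View pics/L2o.png

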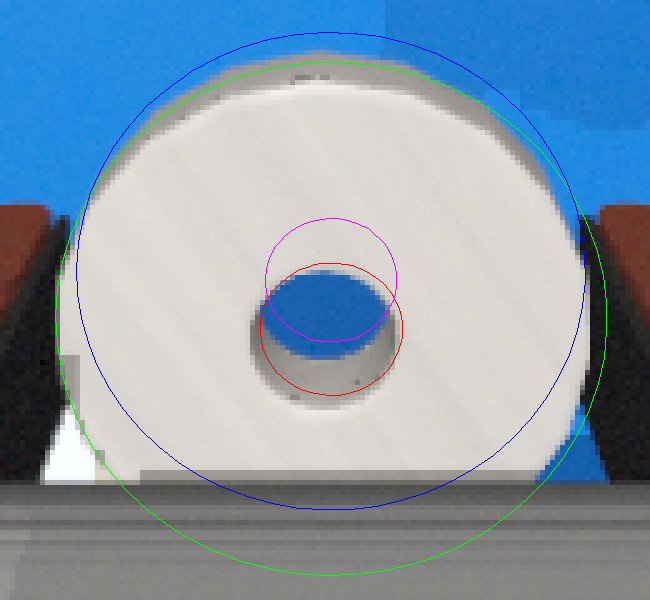

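View pics/L1o.png

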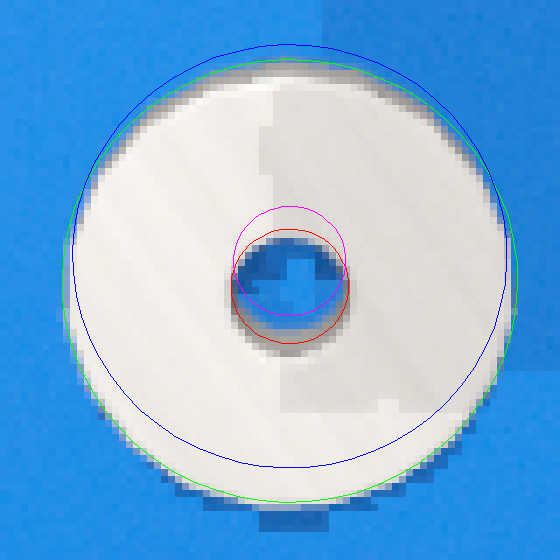

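Held ring, in camera terms, sits about (-0.9, -1.0) mm from the TCP. That gives a TCP target over the spindle of about (0.5907, 0.1732).

```bash
cat >> h.py <<'E'
def goto(x,y,z,n=2):
    """closed-loop hover"""
    t=np.array([x,y,z]); cmd=t.copy()
    for i in range(n):
        manip.move_straight(list(cmd),vel=.1); manip.wait(.15)
        e=t-manip.get_obs()['tcp_pos']
        cmd=cmd+e
    return cmd
E
python3 - <<'E'
from h import *
manip.move_pose([.5907,.1732,.14],Q); 
cmd=goto(.5907,.1732,.118,2); o=st('hover'); print(cmd)
r=manip.move_straight([cmd[0],cmd[1],.085],vel=.04,stop_force=3); print(r); st('a'); manip.wait(.1); st('b')
E
```

```text
hover 10.13 [0.5903 0.1736 0.1177] F [-0.17 -0.55 -2.39] w 0.0565
[0.59066643 0.17311174 0.11787554]
False
a 11.1 [0.5909 0.1731 0.0852] F [ 0.56  0.01 -3.22] w 0.0564
b 11.2 [0.5909 0.1731 0.0853] F [-0.41 -0.01 -2.67] w 0.0562
```

```bash
python3 - <<'E'
from h import *
r=manip.move_straight([.5907,.1731,.0465],vel=.04,stop_force=3.5); print(r); st('a'); manip.wait(.1); st('b')
E
```

```text
True
a 12.04 [0.5903 0.173  0.0487] F [-1.52  0.05  7.9 ] w 0.0565
b 12.14 [0.5903 0.173  0.0489] F [-1.49 -0.38  6.94] w 0.056
```

```bash
python3 - <<'E'
from h import *
manip.gripper_to(.074); st('rel')
cmd=manip.get_obs()['tcp_pos']
manip.move_straight([.5905,.173,.13],vel=.2); st()
manip.move_pose([.5905,.21,.16],Q); manip.wait(.2); st()
c=cap('wrist','mill2.png'); np.savez('/tmp/mill2.npz',**c)
u,v=proj(c,[.5905,.173,.06]).astype(int); print(u,v)
cv2.imwrite('pics/mill2c.png',cv2.resize(c['frame'][v-75:v+50,u-80:u+80,::-1],None,fx=5,fy=5,interpolation=cv2.INTER_CUBIC)[:600,:800])
E
```

```text
rel 12.64 [0.5892 0.1729 0.0478] F [ 0.38 -0.53 -0.31] w 0.0739
 13.2 [0.59   0.1733 0.1294] F [ 0.35  0.43 -0.42] w 0.0739
 13.71 [0.5898 0.2087 0.1587] F [-0.03 -0.06 -1.2 ] w 0.0738
281 248
```

View pics/mill2c.png

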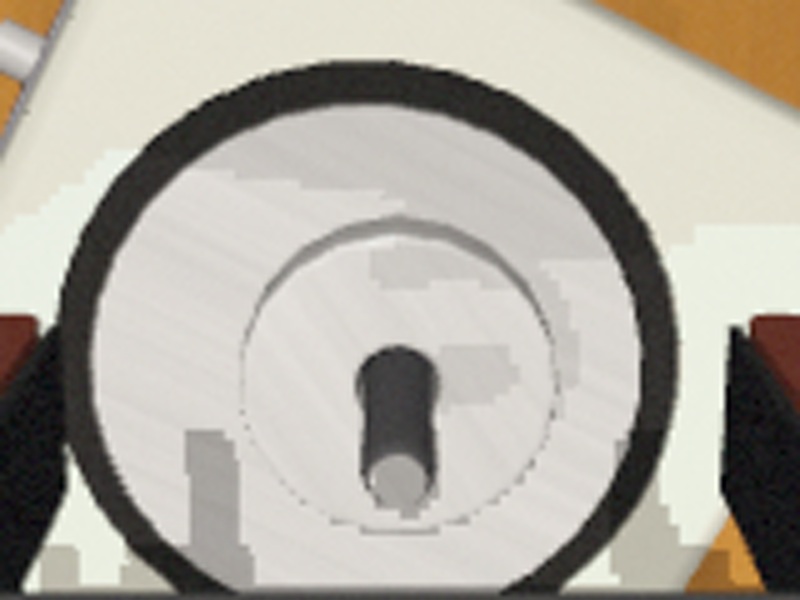

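Large ring sits flat on the seat with the spindle through its bore; the nose is at crop (399,485). Now the medium.

```bash
python3 - <<'E'
from ov import *
c=dict(np.load('/tmp/mill2.npz')); print('nose cam',ray(c,280.4,269.6,.1))
manip.move_pose([.495,-.106,.11],Q); manip.wait(.2); st()
c=cap('wrist','M1.png'); np.savez('/tmp/M1.npz',**c)
ringfit(c,(.495,-.107),.017,.023); overlay(c,(.495,-.107),.017,.023,'M1o.png',win=80,s=7)
E
```

```text
nose cam [0.58983118 0.17114461 0.1       ]
 15.22 [ 0.4956 -0.105   0.11  ] F [-0.89 -0.6  -0.12] w 0.0739
   outer [278.3 213.2] [51.7 52.2] [ 0.4941 -0.1063  0.017 ]
   hole [278.3 212.9] [14.4 17.5] [ 0.4941 -0.1061  0.017 ]
```

View pics/M1o.png

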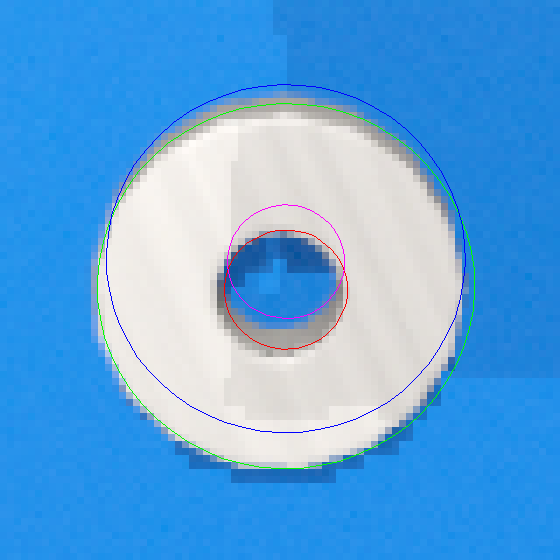

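```bash
python3 - <<'E'
from ov import *
r=manip.move_straight([.495,-.1065,.03],vel=.2)
cmd=manip.move_straight([.495,-.1065,.0065],vel=.08,stop_force=6); print(cmd); manip.wait(.15); st('down')
manip.gripper_to(.038,25); o=st('grip')
manip.move_straight([.495,-.1065,.14],vel=.25); manip.wait(.2); o=st('up')
c=cap('wrist','M2.png'); np.savez('/tmp/M2.npz',**c)
overlay(c,o['tcp_pos'][:2]+[-.0009,-.001],o['tcp_pos'][2]+.0105,.023,'M2o.png',s=5)
manip.move_pose([.5907,.1728,.14],Q)
cmd=goto(.5907,.1728,.12,2); st('hover'); print(cmd)
E
```

```text
False
down 16.42 [ 0.4952 -0.1066  0.0067] F [ 0.26  0.22 -0.02] w 0.074
grip 16.98 [ 0.495  -0.1065  0.0066] F [0.2  0.05 1.12] w 0.0452
up 17.87 [ 0.494  -0.1064  0.1385] F [-0.05  0.03 -1.69] w 0.0457
hover 19.95 [0.5904 0.1733 0.1196] F [ 0.34 -0.61 -1.84] w 0.0454
[0.59069286 0.17271311 0.11991561]
```

View pics/M2o.png

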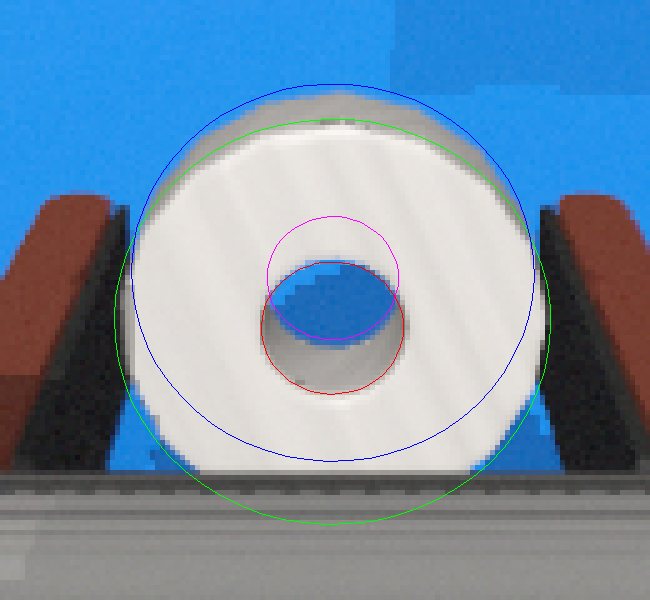

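```bash
python3 - <<'E'
from ov import *
r=manip.move_straight([.5907,.1729,.08],vel=.04,stop_force=3); print(r); st('a')
if not r:
    r=manip.move_straight([.5907,.1729,.0605],vel=.04,stop_force=3.5); print(r); manip.wait(.1);st('b')
E
```

```text
False
a 21.09 [0.5909 0.1729 0.0803] F [ 0.76  0.43 -1.43] w 0.0456
True
b 21.65 [0.5907 0.1731 0.0623] F [-1.28 -0.65  7.31] w 0.0454
```

```bash
python3 - <<'E'
from ov import *
manip.gripper_to(.066); st('rel')
manip.move_straight([.5905,.173,.13],vel=.2)
manip.move_pose([.5905,.21,.16],Q); manip.wait(.2); st()
c=cap('wrist','mill3.png'); np.savez('/tmp/mill3.npz',**c)
u,v=proj(c,[.5905,.173,.06]).astype(int)
cv2.imwrite('pics/mill3c.png',cv2.resize(c['frame'][v-75:v+45,u-80:u+80,::-1],None,fx=5,fy=5,interpolation=cv2.INTER_CUBIC)[:600,:800])
manip.move_pose([.450,-.325,.11],Q); manip.wait(.2); st()
c=cap('wrist','S1.png'); np.savez('/tmp/S1.npz',**c)
ringfit(c,(.45,-.325),.017,.017); overlay(c,(.45,-.325),.017,.017,'S1o.png',win=80,s=7)
E
```

```text
rel 22.18 [0.5901 0.1729 0.0616] F [-0.53 -0.03 -0.1 ] w 0.0662
 23.18 [0.5899 0.2087 0.1588] F [ 0.5   0.   -0.05] w 0.0659
 25.43 [ 0.4506 -0.3244  0.11  ] F [-0.03 -0.92 -0.71] w 0.066
   outer [279. 215.] [38.  38.9] [ 0.4496 -0.3273  0.017 ]
   hole [279.1 214.6] [14.3 17.1] [ 0.4497 -0.327   0.017 ]
```

View pics/mill3c.png

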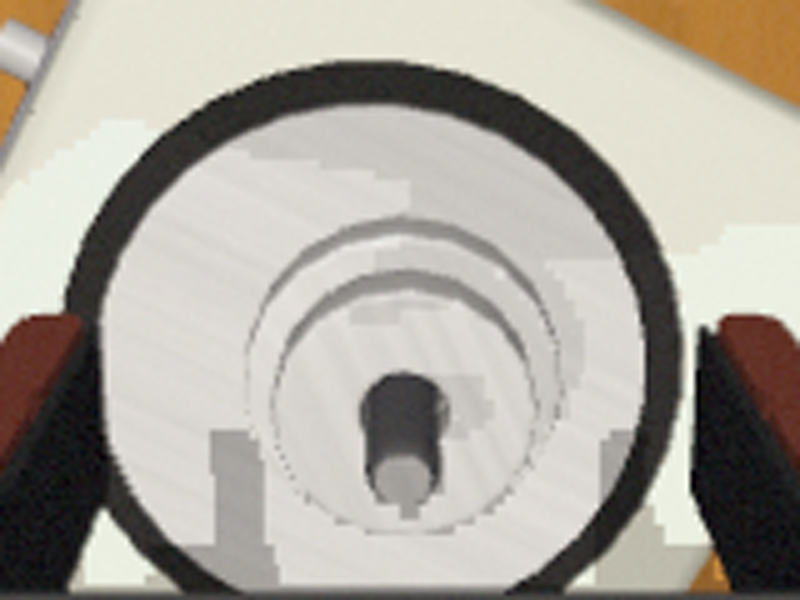

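View pics/S1o.png

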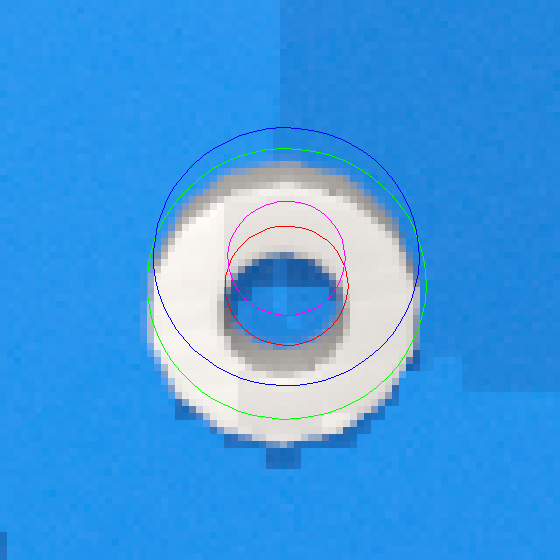

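Medium ring is flat on the large one, spindle through. Small ring is seen at camera (0.4497, -0.3282); grasping it.

```bash
python3 - <<'E'
from ov import *
manip.move_straight([.4502,-.3272,.03],vel=.2)
print(manip.move_straight([.4502,-.3272,.0065],vel=.08,stop_force=6)); manip.wait(.15); st('down')
manip.gripper_to(.026,20); o=st('grip')
manip.move_straight([.4502,-.3272,.14],vel=.25); manip.wait(.2); o=st('up')
c=cap('wrist','S2.png'); np.savez('/tmp/S2.npz',**c)
overlay(c,o['tcp_pos'][:2]+[-.0009,-.001],o['tcp_pos'][2]+.0105,.017,'S2o.png',s=5)
manip.move_pose([.5907,.1728,.16],Q)
cmd=goto(.5907,.1729,.125,2); st('hover'); print(cmd)
E
```

```text
False
down 26.62 [ 0.4503 -0.3274  0.0068] F [ 0.05 -0.2  -0.87] w 0.066
grip 27.24 [ 0.4502 -0.3272  0.0065] F [0.64 0.27 0.87] w 0.0333
up 28.12 [ 0.4495 -0.3267  0.1385] F [ 0.9   0.11 -1.29] w 0.0334
hover 31.11 [0.5904 0.1731 0.1246] F [ 0.09 -0.34 -0.7 ] w 0.033
[0.59065208 0.17284599 0.12487558]
```

View pics/S2o.png

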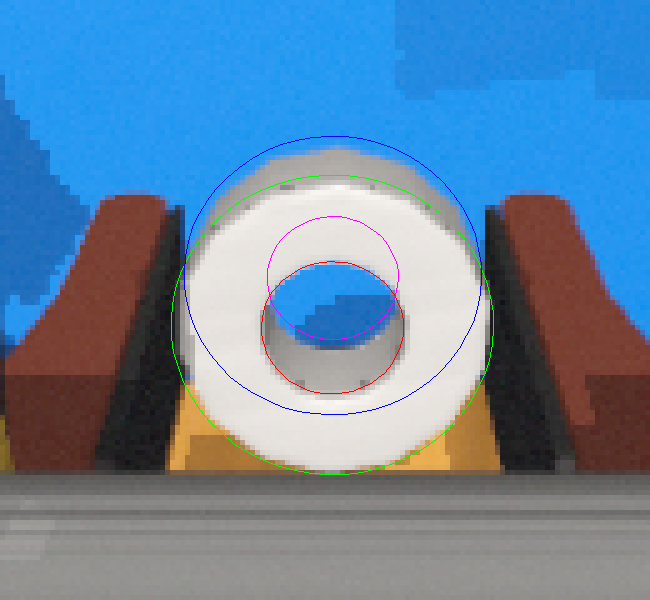

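```bash
python3 - <<'E'
from ov import *
r=manip.move_straight([.5907,.1729,.09],vel=.04,stop_force=3); print(r); st('a')
if not r:
    r=manip.move_straight([.5907,.1729,.0745],vel=.04,stop_force=3.5); print(r); manip.wait(.1);st('b')
E
```

```text
False
a 32.12 [0.5909 0.1729 0.0902] F [-0.19 -0.02 -0.96] w 0.0333
True
b 32.6 [0.5909 0.1731 0.0765] F [-0.51 -0.22  5.43] w 0.033
```

```bash
python3 - <<'E'
from ov import *
manip.gripper_to(.054); st('rel')
manip.move_straight([.5905,.173,.15],vel=.2)
manip.move_pose([.5905,.215,.18],Q); manip.wait(.3); st()
c=cap('wrist','mill4.png'); np.savez('/tmp/mill4.npz',**c)
u,v=proj(c,[.5905,.173,.06]).astype(int)
cv2.imwrite('pics/mill4c.png',cv2.resize(c['frame'][v-75:v+45,u-80:u+80,::-1],None,fx=5,fy=5,interpolation=cv2.INTER_CUBIC)[:600,:800])
c=cap('scene','scene4.png')
cv2.imwrite('pics/scene4c.png',cv2.resize(c['frame'][170:370,80:400,::-1],None,fx=2.5,fy=2.5,interpolation=cv2.INTER_CUBIC))
P=cloud(dict(np.load('/tmp/mill4.npz'))); 
for n,r0,r1 in(('S',.009,.015),('M',.0185,.0215),('L',.0245,.0275)):
    d=np.hypot(P[:,:,0]-.590,P[:,:,1]-.1715); m=(d>r0)&(d<r1)&(P[:,:,2]<.12)&(P[:,:,2]>.03); print(n,m.sum(),np.percentile(P[m][:,2],[20,50,80]).round(4))
E
```

```text
rel 33.14 [0.5905 0.173  0.0761] F [-0.28 -0.08 -0.58] w 0.054
 34.28 [0.5903 0.214  0.1794] F [-0.29  0.96 -0.03] w 0.054
S 533 [0.087  0.0876 0.0882]
M 293 [0.073  0.0735 0.0742]
L 348 [0.059  0.0596 0.0602]
```

View pics/mill4c.png

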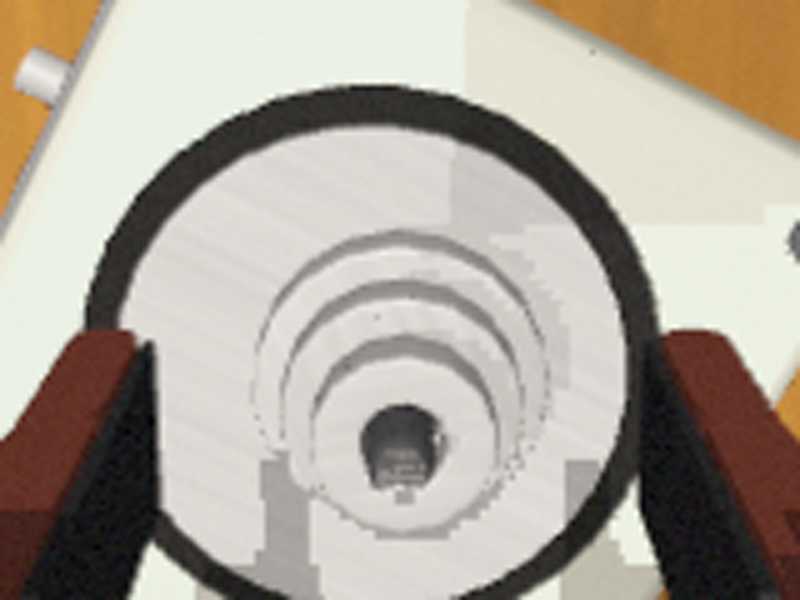

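View pics/scene4c.png

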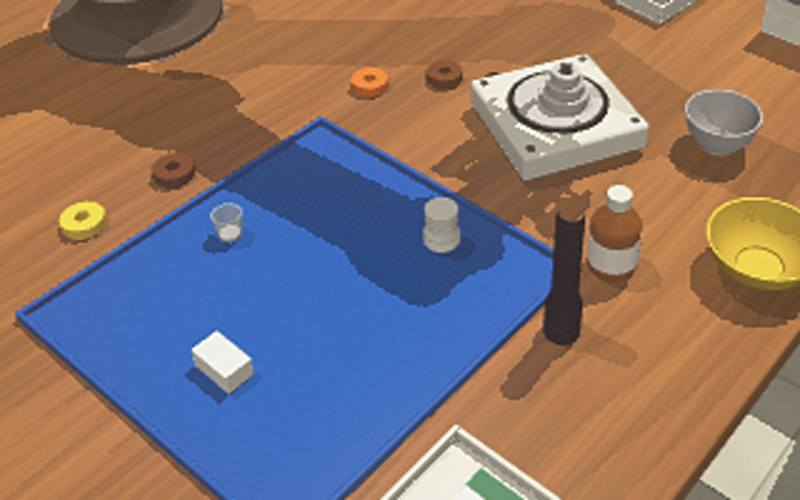

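All three rings are stacked, with tops at 59.6, 73.5 and 87.6 mm (expected 60, 74 and 88). The spindle stands above the small ring and the bystanders look untouched. Handing in.

```bash
python3 - <<'E'
from h import *
st(); print(manip.job_done())
E
```

```text
34.38 [0.5904 0.2143 0.1797] F [ 0.21  0.82 -0.26] w 0.054
the job is handed in; nothing more can be done
None
```

The large, medium and small steel rings are on the mill spindle in that order, each threaded on the first try. I handed the job in at 34.4 s of the 72 s allowed.

- **Seating:** the last depth check put the ring tops at 59.6, 73.5 and 87.6 mm, against 60, 74 and 88 mm expected. The final pictures show level rings with the spindle sticking out above the small one.
- **Force:** the highest wrist force I read was about 8 N, or about 11 N counting the held ring's weight. I sampled it only at the contact stops, against the 25 N limit.
- **Surroundings:** the gripper is open and clear of the stack. The bystanders in the last scene crop looked unmoved; the organiser was mostly outside that crop, and I did not measure any of their positions again.
- **One disagreement:** the wrist camera read about 1 mm off the TCP position in x and y. I corrected for that when aiming; no other check failed or disagreed.

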